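Load the kiln setter for a glaze test

ROBOT

A 6-joint arm with a two-finger parallel gripper is mounted at the origin on the work surface. World frame = base frame: x ahead of the robot, y to its left, z up, the work surface at z = 0. Lengths are in m, angles in rad, forces in N, time in s.
With the tool pointing down it reaches from about 0.35 to 0.85 m from the base axis. Payload 8.1 kg.
Tool frame: the origin (TCP) lies between the finger pads; the fingertips stand 25 mm ahead of it and the grasp point (between the pads) lies 6 mm ahead of it; z points along the fingers, y is the line along which they close (so a half turn about z gives the same grasp; the last joint's range is limited). The gripper opens to 93 mm and grips with 3 to 60 N. Pads are 15 mm wide; open, the fingers measure 128 mm over their backs; the gripper's body (75 mm by 188 mm) begins 65 mm behind the grasp point.
Start: joints at [-0.085, 0.13, 1.488, -0, 1.523, -0.085], TCP at [0.6, 0, 0.244] pointing down, gripper open.
Joint ranges: [-2.96, 2.96], [-0.89, 2.26], [0.02, 2.5], [-1.34, 4.48], [0, 2.73], [-2.66, 2.66]. Speed limits (rad/s): [2.39, 2.39, 2.79, 3.14, 3.14, 3.14].

INTERFACE

Orientations are given as a rotation vector (axis times angle).
In Python, from plant import robot gives the robot as it stands.
- The arm moves only by the tool arm_command, never from a script. Its argument "increments" is text: rows parted by semicolons, each of 5 numbers parted by spaces: the closure, from 0 (fully open) to 1 (shut), then the shift along the tool's x, y, z in mm, then the turn about the tool's z in rad. A call has 1 to 5 rows; each row is the pose to reach, as a shift and turn from the pose commanded when the call began, along the tool's axes at that moment; what a row does not reach only later rows make up. A row lasts 1/10 s, in which the tool goes at most 50 mm and 8.59 degrees, less where a joint would pass 70% of its speed; a pose out of reach is approached as far as the arm can. A call with a gripper value outside its range is refused whole. The fingers move at their own pace and stop on an object; "grip_force" is the grip in N (left out, the last holds). Time passes only in rows, so rows that repeat a pose let the fingers close. It gives the time, the measured TCP pose, the force, the opening and the grip force at its end, in the units of the state.
- robot.read_state(): the state, without advancing time (a new reading comes with each control period).
- robot.read_camera(name): name is "scene" or "side" or "wrist"; returns the picture (420x560x3 uint8, blue, green, red); there is no depth.
- robot.camera_model(name): a dict with "fx", "fy", "cx", "cy" (pixels), "eye" and "rotation" of the camera in the world. Camera axes: x right, y down, z forward; pixel columns grow to the right and rows downward; lengths in m; the calibration is good to about 2 mm. A picture is of the moment at which its call begins: read the wrist's pose just before it. camera_model takes no time and is no camera call; for the wrist camera it gives the pose at the moment of the call.
- robot.close_job(): hands the job in; it is judged then, once.
The state is a dict: "t": time; "q": joint angles; "dq": joint speeds; "joint_torque": joint torques, N m; "tool_pos": TCP position; "orientation": TCP orientation; "force": force on the tool from outside, world axes, zero at the start; "wrist_torque": the same for the moment, N m; "opening": finger opening in m; "gripper_force": force on a finger pad.
Only numpy, scipy, OpenCV 4.12 (cv2) and the standard library are available. Lean on these libraries where they do the work, as an engineer would, in place of code of your own. Each camera call takes 0.05 s, during which the arm holds its last target. There are 200 camera calls.

TASK

Get the round fireclay setter ready for a glaze-test firing: with it still empty, slide it flat along the table, without lifting it, until it lies wholly inside the painted circle. Then slide the tall sleeve over its upright shaft right down to the slab and the flat collar after it, right down onto the sleeve, and lay every clay test button there is (three to five) in the wells, one to a well. Leave the setter in the circle and leave the other things on the table alone; sleeve, collar and buttons may be loaded in any order that works, and must be put back if they get knocked out.

Things in the scene. Friction and masses are not known exactly. Their poses are not given: they have to be found in the camera images.
- mark: the dark circle painted on the pale blue table, 6 mm wide line, inner diameter 194 mm; origin at its centre on the table. It is paint: nothing to touch
- setter: the kiln setter: a loose round cream fireclay slab lying flat, 164 mm diameter, 12 mm thick, 0.55 to 0.85 kg, slides under 3 to 9 N; a 16 mm upright shaft at its centre reaches 66 mm above the table (last 6 mm tapered to 9 mm); five wells with raised rims sit evenly on a 57 mm radius. Origin: centre of its underside; z up the shaft; x towards well0
- shaft_top (a point): centre of the top face of the setter's shaft, 54 mm above the slab's top face
- well0 (a point): well 0: centre of the well's floor, which is the slab's top face, 12 mm above the table; the rim is 8 mm high, 38 mm inside diameter, 44 mm outside; its axes are the setter's
- well1 (a point): well 1: centre of the well's floor, which is the slab's top face, 12 mm above the table; the rim is 8 mm high, 38 mm inside diameter, 44 mm outside; its axes are the setter's
- well2 (a point): well 2: centre of the well's floor, which is the slab's top face, 12 mm above the table; the rim is 8 mm high, 38 mm inside diameter, 44 mm outside; its axes are the setter's
- well3 (a point): well 3: centre of the well's floor, which is the slab's top face, 12 mm above the table; the rim is 8 mm high, 38 mm inside diameter, 44 mm outside; its axes are the setter's
- well4 (a point): well 4: centre of the well's floor, which is the slab's top face, 12 mm above the table; the rim is 8 mm high, 38 mm inside diameter, 44 mm outside; its axes are the setter's
- sleeve: the taller, narrower spacer: a loose cream fireclay tube 30 mm tall, 36 mm outside diameter, straight through bore 20 mm diameter, standing upright, 35 to 70 g; origin: its middle, 15 mm above what it stands on; z along the bore
- collar: the flat, wider spacer: a loose cream fireclay ring 14 mm tall, 48 mm outside diameter, straight through bore 20 mm diameter, lying flat, about 45 g; origin: its middle, 7 mm above what it lies on; z along the bore
- button0: a glaze-test button: loose grey-brown clay octagonal prism, 24 mm across flats, 24 mm tall, 30 g, all alike; origin: its middle, 12 mm above what it stands on; z along the prism. Three to five of these are there (None: absent)
- button1: a glaze-test button: loose grey-brown clay octagonal prism, 24 mm across flats, 24 mm tall, 30 g, all alike; origin: its middle, 12 mm above what it stands on; z along the prism. Three to five of these are there (None: absent)
- button2: a glaze-test button: loose grey-brown clay octagonal prism, 24 mm across flats, 24 mm tall, 30 g, all alike; origin: its middle, 12 mm above what it stands on; z along the prism. Three to five of these are there (None: absent)
- button3: a glaze-test button: loose grey-brown clay octagonal prism, 24 mm across flats, 24 mm tall, 30 g, all alike; origin: its middle, 12 mm above what it stands on; z along the prism. Three to five of these are there (None: absent)
- button4: a glaze-test button: loose grey-brown clay octagonal prism, 24 mm across flats, 24 mm tall, 30 g, all alike; origin: its middle, 12 mm above what it stands on; z along the prism. Three to five of these are there (None: absent)
- stick: wooden modelling stick 175 mm long, 18 mm wide, 8 mm thick, along its x from -75 to +100 mm; a bystander, leave it; origin: centre of its underside
- rib: flat wooden rib, 50 by 90 by 7 mm, long along its y; a bystander, leave it; origin: centre of its underside
- jar: small white jar, 48 mm wide, 55 mm tall; a bystander, leave it; origin: centre of its underside
Mind the look-alikes: they are no part of the job. Leave any green look-alike of the button0 alone. What is shaped like the button4 but orange is not meant.

How it is judged:
On the way, in this order (a step that is already met when the one before it is completed fails the run):
1. the setter lies inside the painted circle, with no button on it yet (centre within 15 mm of the circle's) (horizontal distance between setter and mark below 0.015 m and horizontal distance between each of button0, button1, button2, button3, button4 and setter above 0.07 m), for 0.3 s.
2. the tall sleeve is on the shaft, right down on the slab (horizontal distance between sleeve and setter below 0.006 m and z of sleeve in the frame of setter between 0.024 and 0.03 m and angle between the z axis of sleeve and the z axis of setter, either way round below 0.12 rad), for 0.2 s.
3. the flat collar is on the shaft, right down on the sleeve (horizontal distance between collar and setter below 0.006 m and z of collar in the frame of setter between 0.046 and 0.052 m and angle between the z axis of collar and the z axis of setter, either way round below 0.12 rad), for 0.2 s.
At the end, for the whole second after the job is handed in: setter within 15 mm of the circle's centre; sleeve on the shaft down on the slab and collar down on the sleeve, each within 3 mm; every button present within 10 mm of a well's centre from above, its middle under 17 mm above the well floor, on end or on its side; all at rest (all of step 2 and all of step 3 and horizontal distance between setter and mark below 0.015 m and ((horizontal distance between button0 and well0 below 0.01 m and z of button0 in the frame of well0 below 0.017 m) or (horizontal distance between button0 and well1 below 0.01 m and z of button0 in the frame of well1 below 0.017 m) or (horizontal distance between button0 and well2 below 0.01 m and z of button0 in the frame of well2 below 0.017 m) or (horizontal distance between button0 and well3 below 0.01 m and z of button0 in the frame of well3 below 0.017 m) or (horizontal distance between button0 and well4 below 0.01 m and z of button0 in the frame of well4 below 0.017 m)) and ((horizontal distance between button1 and well0 below 0.01 m and z of button1 in the frame of well0 below 0.017 m) or (horizontal distance between button1 and well1 below 0.01 m and z of button1 in the frame of well1 below 0.017 m) or (horizontal distance between button1 and well2 below 0.01 m and z of button1 in the frame of well2 below 0.017 m) or (horizontal distance between button1 and well3 below 0.01 m and z of button1 in the frame of well3 below 0.017 m) or (horizontal distance between button1 and well4 below 0.01 m and z of button1 in the frame of well4 below 0.017 m)) and ((horizontal distance between button2 and well0 below 0.01 m and z of button2 in the frame of well0 below 0.017 m) or (horizontal distance between button2 and well1 below 0.01 m and z of button2 in the frame of well1 below 0.017 m) or (horizontal distance between button2 and well2 below 0.01 m and z of button2 in the frame of well2 below 0.017 m) or (horizontal distance between button2 and well3 below 0.01 m and z of button2 in the frame of well3 below 0.017 m) or (horizontal distance between button2 and well4 below 0.01 m and z of button2 in the frame of well4 below 0.017 m)) and ((horizontal distance between button3 and well0 below 0.01 m and z of button3 in the frame of well0 below 0.017 m) or (horizontal distance between button3 and well1 below 0.01 m and z of button3 in the frame of well1 below 0.017 m) or (horizontal distance between button3 and well2 below 0.01 m and z of button3 in the frame of well2 below 0.017 m) or (horizontal distance between button3 and well3 below 0.01 m and z of button3 in the frame of well3 below 0.017 m) or (horizontal distance between button3 and well4 below 0.01 m and z of button3 in the frame of well4 below 0.017 m)) and ((horizontal distance between button4 and well0 below 0.01 m and z of button4 in the frame of well0 below 0.017 m) or (horizontal distance between button4 and well1 below 0.01 m and z of button4 in the frame of well1 below 0.017 m) or (horizontal distance between button4 and well2 below 0.01 m and z of button4 in the frame of well2 below 0.017 m) or (horizontal distance between button4 and well3 below 0.01 m and z of button4 in the frame of well3 below 0.017 m) or (horizontal distance between button4 and well4 below 0.01 m and z of button4 in the frame of well4 below 0.017 m)) and linear speed of each of button0, button1, button2, button3, button4, setter, sleeve, collar below 0.02 m/s); the robot touches nothing.
It fails at once if the setter is lifted more than 15 mm off the table or tilted more than 0.15 rad (height (world z) of setter above 0.015 m or angle between setter's own z axis and vertical above 0.15 rad).
It fails at once if a bystander is moved more than 40 mm (distance of any of stick, rib, jar from where it was at the start of the episode above 0.04 m).
Of button0, button1, button2, button3, button4 only 3 to 5 are there at a start; the rules pass over those that are not, and their reading is None.
At some moment in a run one of button0, button1, button2, button3, button4, sleeve, collar may be knocked a few centimetres aside while the robot is not near it.
Once in a run the grip may slacken for a moment while it holds something.
It also fails if it takes over 210 s, if anything falls off the work surface, if the arm or the gripper's body presses on something with over 40 N, if the wrist force passes 120 N, or if a joint passes its speed limit or range.

## Working session

There is one attempt and no reset: what is moved stays moved. The work goes in short steps, Python scripts to look and compute and a tool call to move; the robot and the scene stay as the last step left them, time stands still between calls to the robot, and variables do not carry over. Pictures are saved under pics/ and viewed, at most 14 in all, crops included, and the job is handed in when it is done.

Besides the shell and the picture viewer there is one more tool, called after "Emit:" by a JSON object that holds its "method" and its "body", one argument or row to a line. arm_command: Moves the arm, as the interface text tells. Its arguments: {"type":"object","properties":{"increments":{"type":"string"},"grip_force":{"type":"number"}},"required":["increments"]}

```bash
mkdir -p pics; ls
cat > h.py <<'E'
import cv2, numpy as np
from plant import robot
from scipy.spatial.transform import Rotation as R
def snap(name, fn=None):
    m=robot.camera_model(name); im=np.array(robot.read_camera(name))
    if fn: cv2.imwrite('pics/'+fn+'.png',im)
    return im,m
def ray(m,u,v):
    d=np.array([(u-m['cx'])/m['fx'],(v-m['cy'])/m['fy'],1.0])
    return np.array(m['eye']),np.array(m['rotation'])@d
def onz(m,u,v,z):
    e,d=ray(m,u,v); return e+d*(z-e[2])/d[2]
def proj(m,p):
    c=np.array(m['rotation']).T@(np.array(p)-np.array(m['eye']))
    return np.array([m['fx']*c[0]/c[2]+m['cx'],m['fy']*c[1]/c[2]+m['cy']])
def tri(rays):
    A=np.zeros((3,3));b=np.zeros(3)
    for e,d in rays:
        d=d/np.linalg.norm(d);P=np.eye(3)-np.outer(d,d);A+=P;b+=P@e
    return np.linalg.solve(A,b)
def totool(p):
    s=robot.read_state();Rm=R.from_rotvec(s['orientation']).as_matrix()
    return Rm.T@(np.array(p)-np.array(s['tool_pos']))*1000
E
python3 - <<'E'
from h import *
np.set_printoptions(precision=4,suppress=True)
for n in ['scene','side','wrist']:
    im,m=snap(n,n+'0');print(n,m)
s=robot.read_state();print(s)
E
```

```text
pics
scene {'fx': 457.3080418768575, 'fy': 457.3080418768575, 'cx': 278.2119682065591, 'cy': 205.96973844782767, 'eye': array([1.2085, 0.5546, 0.7137]), 'rotation': array([-1.1304, -2.2452,  1.1437])}
side {'fx': 456.7895555885412, 'fy': 456.7895555885412, 'cx': 277.0717760710255, 'cy': 206.65341016002125, 'eye': array([-0.1314, -0.6332,  0.7909]), 'rotation': array([-2.076 ,  0.9072, -0.4233])}
wrist {'fx': 313.7954548393681, 'fy': 313.7954548393681, 'cx': 274.4229823361417, 'cy': 211.67307900973984, 'eye': array([0.5991, 0.0817, 0.3841]), 'rotation': array([ 2.847 ,  0.0003, -0.0043])}
{'t': 0.15, 'q': array([-0.0854,  0.131 ,  1.489 ,  0.    ,  1.523 , -0.0854]), 'dq': array([ 0.0008, -0.0028, -0.0027, -0.0015,  0.001 , -0.    ]), 'joint_torque': array([  0.0001, -56.0474, -49.2334,   0.0768,   0.0306,  -0.0001]), 'tool_pos': array([0.5996, 0.0001, 0.2428]), 'orientation': array([-2.2207, -2.2206,  0.0015]), 'force': array([ 0.0507,  0.034 , -0.2266]), 'wrist_torque': array([ 0.0288, -0.0217,  0.0413]), 'gripper_force': 0.0, 'opening': 0.09321289818123456}
```

```bash
sed -i "s/m=robot.camera_model(name); im/m=dict(robot.camera_model(name)); m['rotation']=R.from_rotvec(m['rotation']).as_matrix(); im/" h.py; python3 -c "
import cv2;print(cv2.imread('pics/scene0.png').shape)"
```

```text
(420, 560, 3)
```

View pics/scene0.png

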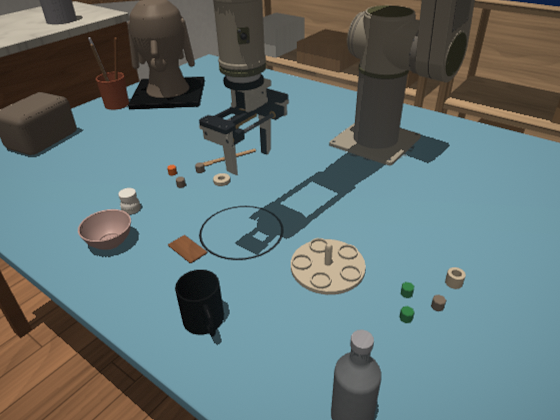

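View pics/side0.png

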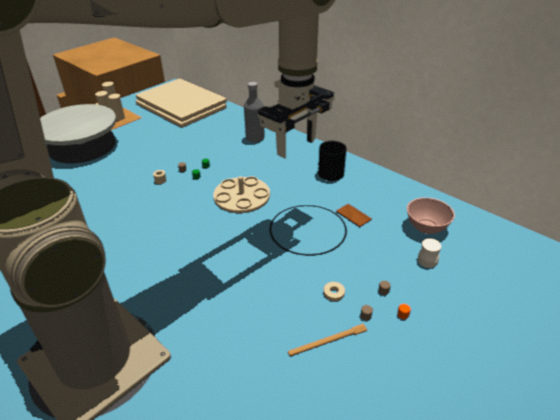

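```bash
cat >> h.py <<'E'
np.set_printoptions(precision=4,suppress=True)
def blobs(im,amin=40,amax=9000):
    hsv=cv2.cvtColor(im,cv2.COLOR_BGR2HSV)
    tab=cv2.inRange(hsv,(90,70,25),(112,255,255))
    n,l,st,c=cv2.connectedComponentsWithStats(255-tab,connectivity=4)
    return [(c[i].round(1),st[i],np.median(im[l==i],axis=0),np.median(hsv[l==i],axis=0),l==i) for i in range(1,n) if amin<st[i][4]<amax]
E
python3 - <<'E'
from h import *
for n in ['scene','side','wrist']:
    im=cv2.imread(f'pics/{n}0.png'); m=dict(robot.camera_model(n)); m['rotation']=R.from_rotvec(m['rotation']).as_matrix()
    print(n)
    for c,st,b,h,_ in blobs(im): 
        p=onz(m,*c,0.01)
        if 0.2<p[0]<1 and abs(p[1])<.6: print(c,st,h,p[:2])
E
```

```text
scene
[171.6 169.6] [167 164  10  13 107] [ 10. 190. 116.] [ 0.5077 -0.3919]
[220.9 179.2] [212 173  18  14 205] [ 18.  59. 165.] [ 0.462  -0.2386]
[180.2 181.5] [175 176  11  12 103] [15. 64. 81.] [ 0.5366 -0.3245]
[110.1 222.6] [  77  187   64   63 2201] [  8.  63. 134.] [ 0.7664 -0.331 ]
[200.5 247.4] [167 219 117  44 821] [ 12. 141. 126.] [ 0.7001 -0.0807]
[327.5 266.1] [ 290  237   76   58 3451] [ 18.  60. 200.] [0.5811 0.1895]
[454.9 277.6] [445 267  21  23 380] [ 18.  61. 103.] [0.4542 0.424 ]
[199.6 301.4] [ 175  270   48   66 2447] [98. 55. 17.] [0.8177 0.0347]
[406.9 289.4] [401 282  14  16 179] [ 69. 135. 102.] [0.5436 0.3573]
[438.1 302.3] [431 294  16  18 207] [ 15.  60. 105.] [0.5395 0.4216]
[406.4 313.8] [399 305  16  18 208] [ 69. 139. 104.] [0.6031 0.3835]
[356.1 380.4] [ 331  329   50   91 3419] [75.  4. 78.] [0.7858 0.3762]
side
[205.2 162.6] [201 158   9  10  70] [ 69.  206.   90.5] [0.6054 0.3922]
[181.7 166.3] [178 162   8  10  69] [17. 83. 83.] [0.5416 0.431 ]
[159.3 176.2] [153 169  13  15 162] [ 19.  85. 111.] [0.4609 0.4374]
[195.6 173.4] [192 169   8  10  7
[... 207 characters left out ...]
3  36  24 427] [ 13. 194. 152.] [ 0.7056 -0.1137]
[429.3 252.4] [418 238  24  30 558] [ 21.  37. 105.] [ 0.709  -0.3377]
[384. 287.] [379 280  12  15 145] [ 16.  89. 102.] [ 0.5385 -0.318 ]
[333.7 290.6] [323 281  23  20 353] [ 20.  76. 206.] [ 0.4535 -0.2408]
[403.5 310.8] [397 303  15  17 192] [ 11.  255.  172.5] [ 0.5088 -0.3859]
[366.  311.8] [361 304  12  17 155] [ 15.  88. 124.] [ 0.4525 -0.3284]
[328.5 339. ] [288 323  80  33 590] [ 17.  148.  186.5] [ 0.3437 -0.3122]
wrist
[267.6 209.9] [ 188  145  158  150 1721] [113.  30.  39.] [ 0.5896 -0.0295]
[233.6 395.9] [225 384  18  25 373] [14. 80. 61.] [ 0.5361 -0.3239]
[177.4 401.3] [167 389  21  26 376] [14.  80.  60.5] [ 0.4498 -0.3347]
```

View pics/wrist0.png

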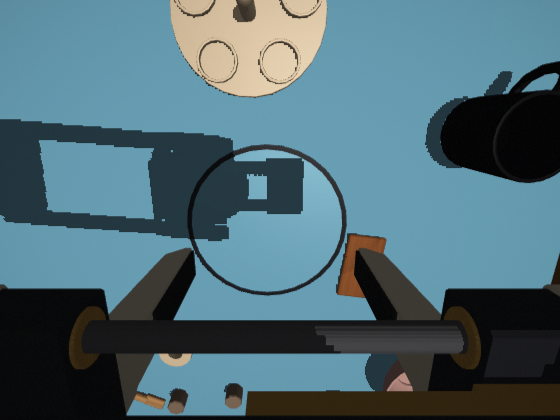

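Emit:
{"method": "arm_command", "body": {
  "increments": "0 50 -6 0 0;0 100 -12 0 0;0 150 -18 0 0;0 200 -24 0 0;0 200 -24 0 0"
}}

```text
t: 0.65
tool_pos: [0.5743, 0.2057, 0.2432]
orientation: [-2.213, -2.226, -0.001]
force: [0.2, -0.6, 0.4]
opening: 0.0929
gripper_force: 0.0
```

```bash
cat >> h.py <<'E'
from scipy.optimize import least_squares
def circ(P,r=None):
    f=lambda x:np.hypot(P[:,0]-x[0],P[:,1]-x[1])-(x[2] if r is None else r)
    x0=[*P[:,:2].mean(0)]+([.08] if r is None else [])
    s=least_squares(f,x0,loss='soft_l1',f_scale=.001); return s.x, np.abs(s.fun).mean()
def cpts(m,mask,z):
    c=max(cv2.findContours(mask.astype(np.uint8),cv2.RETR_EXTERNAL,cv2.CHAIN_APPROX_NONE)[0],key=len)[:,0]
    return np.array([onz(m,u,v,z) for u,v in c])
E
python3 - <<'E'
from h import *
im,m=snap('wrist','w1')
for c,st,b,h,k in blobs(im,40,40000): 
    p=onz(m,*c,0.01); print(c,st,h,p[:2])
    if st[4]>9000: print(circ(cpts(m,k,.012)))
im0=cv2.imread('pics/wrist0.png'); m0=dict(m)
# pose of wrist cam at start: same rotation, start eye
m0['eye']=np.array([0.5991,0.0817,0.3841]); m0['rotation']=R.from_rotvec([2.847,.0003,-.0043]).as_matrix()
for c,st,b,h,k in blobs(im0): 
    if st[4]>1000: print('mark',circ(cpts(m0,k,0)))
print(robot.read_state()['tool_pos'])
E
```

```text
[525.5  19. ] [ 492    0   68   43 2579] [120.   9.  29.] [0.8357 0.3873]
[303.2  19.3] [291   4  26  32 663] [ 66. 177. 126.] [0.6022 0.3859]
[246.4  47.1] [234  32  26  31 581] [ 66. 180. 126.] [0.5419 0.3592]
[272.5 199.9] [  206   136   134   129 13472] [ 17.  70. 196.] [0.5706 0.1893]
(array([0.5706, 0.185 , 0.0813]), np.float64(0.00035411600975690825))
mark (array([ 0.5876, -0.0527,  0.1018]), np.float64(0.0003223938810225416))
[0.5749 0.2032 0.2431]
```

View pics/w1.png

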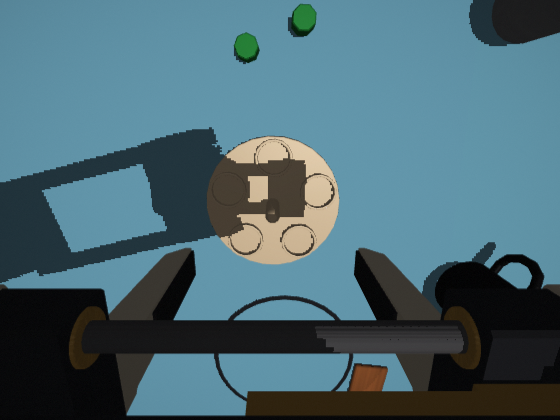

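Run:
```python
from h import *
M={n:dict(robot.camera_model(n)) for n in ['scene','side']}
for m in M.values(): m['rotation']=R.from_rotvec(m['rotation']).as_matrix()
for n,m in M.items(): print(n,proj(m,[.5706,.185,.066]))
# shaft tip: topmost pixel of dark-cream in shaft column
out=[]
for n,(u,v) in {'scene':(328,246),'side':(240,180)}.items():
    im=cv2.imread(f'pics/{n}0.png'); cv2.imwrite(f'pics/z{n}.png',cv2.resize(im[v-25:v+35,u-40:u+40],(400,300),interpolation=cv2.INTER_NEAREST))
a=np.hstack([cv2.imread('pics/zscene.png'),cv2.imread('pics/zside.png')]); cv2.imwrite('pics/zz.png',a)
print(totool([.5706,.185,.12]))
```

```text
scene [329.39   243.3939]
side [240.4732 176.9741]
[-18.226   -4.3176 123.1375]
```

View pics/zz.png

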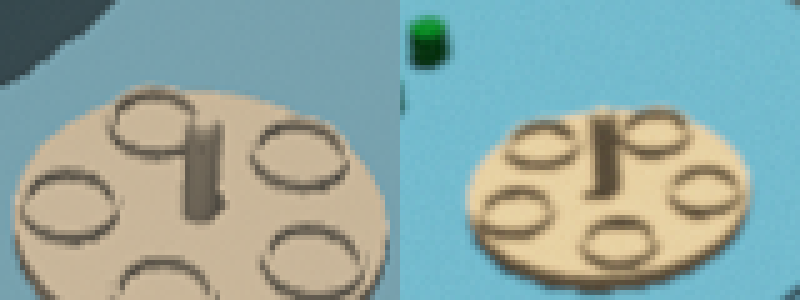

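Emit:
{"method": "arm_command", "body": {
  "increments": "0.57 -18 -4 30 0;0.57 -18 -4 80 0;0.57 -18 -4 123 0;0.57 -18 -4 123 0;0.57 -18 -4 123 0",
  "grip_force": 12
}}

```text
t: 1.2
tool_pos: [0.5717, 0.1809, 0.1206]
orientation: [-2.222, -2.22, 0.003]
force: [1.3, 0.9, 1.1]
opening: 0.0576
gripper_force: 0.0
```

Run:
```python
from h import *
print(totool([.5706,.185,.048]),robot.read_state()['opening'])
```

```text
[ 4.1276 -0.9056 72.6062] 0.057641291078002616
```

Emit:
{"method": "arm_command", "body": {
  "increments": "0.57 3 -1 0 0;0.57 3 -1 35 0;0.57 3 -1 73 0;0.57 3 -1 73 0;0.57 3 -1 73 0"
}}

```text
t: 1.7
tool_pos: [0.572, 0.1853, 0.0498]
orientation: [2.221, 2.221, 0.002]
force: [0.4, -0.9, 0.4]
opening: 0.04
gripper_force: 0.0
```

Emit:
{"method": "arm_command", "body": {
  "increments": "0.95 0 0 0 0;0.95 0 0 0 0;0.95 0 0 0 0;0.95 0 0 0 0;0.95 0 0 0 0"
}}

```text
t: 2.2
tool_pos: [0.5718, 0.1852, 0.0491]
orientation: [2.221, 2.221, 0.002]
force: [-1.4, 0.3, 7.5]
opening: 0.0161
gripper_force: 12.0
```

Run:
```python
from h import *
s=robot.read_state();print(s['tool_pos'],s['opening'],s['gripper_force'],s['force'],totool([.5876,-.0527,.048]))
```

```text
[0.5718 0.1852 0.0491] 0.0160623650170831 12.003097433112089 [-1.3525  0.2737  7.5104] [-237.9287   15.7905    1.0096]
```

Emit:
{"method": "arm_command", "body": {
  "increments": "0.95 -10 1 0 0;0.95 -25 2 0 0;0.95 -40 3 0 0;0.95 -58 4 0 0;0.95 -76 5 0 0"
}}

```text
t: 2.7
tool_pos: [0.577, 0.1098, 0.0491]
orientation: [2.221, 2.222, 0.005]
force: [0.1, 5.5, 4.4]
opening: 0.016
gripper_force: 12.0
```

Emit:
{"method": "arm_command", "body": {
  "increments": "0.95 -18 1 0 0;0.95 -36 2 0 0;0.95 -54 3 0 0;0.95 -72 4 0 0;0.95 -90 5 0 0"
}}

```text
t: 3.2
tool_pos: [0.5821, 0.0196, 0.0491]
orientation: [2.221, 2.222, 0.005]
force: [-0.3, 6.3, 5.1]
opening: 0.0156
gripper_force: 12.0
```

Run:
```python
from h import *
s=robot.read_state();print(s['tool_pos'],s['opening'],s['gripper_force'],s['force'],totool([.5876,-.0527,.048]))
im,m=snap('side','side2')
```

```text
[0.5821 0.0196 0.0491] 0.015621637896640898 12.004309048061259 [-0.338   6.3075  5.0708] [-72.2608   5.4957   1.013 ]
```

View pics/side2.png

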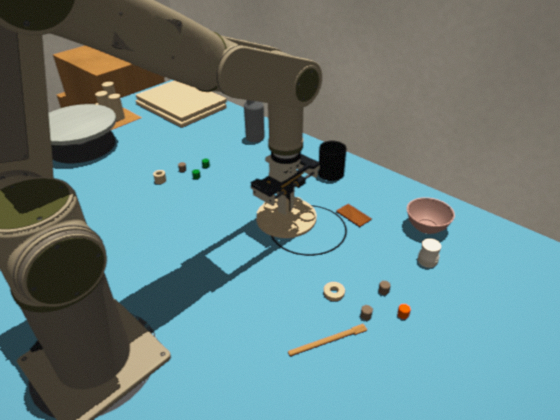

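Emit:
{"method": "arm_command", "body": {
  "increments": "0.95 -18 1 0 0;0.95 -36 2 0 0;0.95 -54 4 0 0;0.95 -66 5 0 0;0.95 -72 5 0 0"
}}

```text
t: 3.75
tool_pos: [0.5872, -0.0529, 0.0491]
orientation: [2.222, 2.22, 0.004]
force: [-0.2, 6.4, 6.6]
opening: 0.0159
gripper_force: 12.0
```

Emit:
{"method": "arm_command", "body": {
  "increments": "0.95 0 0 0 0;0.5 0 0 0 0;0.5 0 0 0 0;0.5 0 0 0 0;0.5 0 0 0 0"
}}

```text
t: 4.25
tool_pos: [0.5857, -0.0528, 0.0474]
orientation: [-2.221, -2.221, 0.0]
force: [0.1, 0.7, 0.0]
opening: 0.0429
gripper_force: 0.0
```

Emit:
{"method": "arm_command", "body": {
  "increments": "0.5 0 0 -30 0;0.5 0 0 -75 0;0 0 0 -120 0;0 0 0 -165 0;0 0 0 -195 0"
}}

```text
t: 4.75
tool_pos: [0.5869, -0.053, 0.2467]
orientation: [2.219, 2.219, 0.004]
force: [0.8, 0.4, -1.1]
opening: 0.0661
gripper_force: 0.0
```

Emit:
{"method": "arm_command", "body": {
  "increments": "0 0 0 0 0;0 0 0 0 0"
}}

```text
t: 4.95
tool_pos: [0.5864, -0.053, 0.2434]
orientation: [2.22, 2.221, 0.001]
force: [-0.4, 0.1, -0.5]
opening: 0.0821
gripper_force: 0.0
```

Run:
```python
from h import *
s=robot.read_state();print(s['tool_pos'],s['orientation'],s['opening'])
im,m=snap('wrist','w2'); h=cv2.cvtColor(im,cv2.COLOR_BGR2HSV)
for c,st,b,hh,k in blobs(im,40,60000): print(c,st,hh,onz(m,*c,.01)[:2])
cream=cv2.inRange(h,(10,35,20),(25,130,255)); cream[290:]=0
print('setter',circ(cpts(m,cream,.012)))
```

```text
[ 0.5864 -0.053   0.2434] [2.2204 2.2205 0.0015] 0.08213108954525196
[515.5  79.3] [ 458   11  102  113 8076] [90. 64.  5.] [0.8524 0.0679]
[276.9 168.9] [ 194   97  165  163 2039] [113.  24.  47.] [ 0.5886 -0.0316]
[274.8 183.3] [  208   117   135   133 14078] [ 18.  68. 206.] [ 0.5861 -0.0491]
[240.7 366.9] [232 355  18  25 379] [14. 81. 77.] [ 0.5361 -0.3234]
[182.5 372.9] [172 361  22  25 383] [14. 81. 72.] [ 0.4497 -0.3343]
setter (array([ 0.586 , -0.0536,  0.0805]), np.float64(0.0003113095938697699))
```

View pics/w2.png

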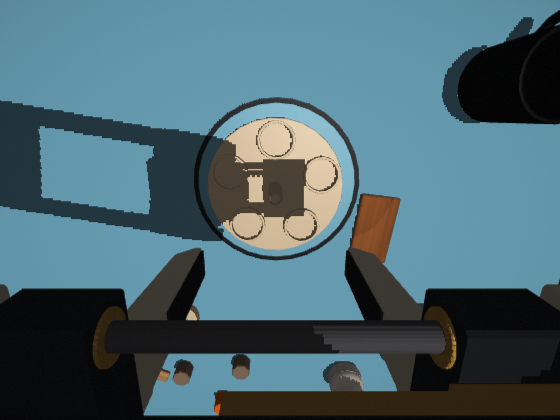

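Emit:
{"method": "arm_command", "body": {
  "increments": "0 45 -10 0 0;0 90 -20 0 0;0 135 -30 0 0;0 180 -40 0 0;0 225 -50 0 0"
}}

```text
t: 5.5
tool_pos: [0.5342, 0.1734, 0.2401]
orientation: [-2.22, -2.22, 0.005]
force: [1.4, 0.4, -0.6]
opening: 0.0928
gripper_force: 0.0
```

Emit:
{"method": "arm_command", "body": {
  "increments": "0 40 -10 0 0;0 80 -20 0 0;0 120 -30 0 0;0 120 -30 0 0;0 120 -30 0 0"
}}

```text
t: 6.0
tool_pos: [0.5047, 0.2923, 0.2403]
orientation: [-2.218, -2.223, 0.006]
force: [-0.1, 0.2, -0.2]
opening: 0.093
gripper_force: 0.0
```

Run:
```python
from h import *
s=robot.read_state();print(s['tool_pos'],s['orientation'],s['opening'])
im,m=snap('wrist','w3')
for c,st,b,hh,k in blobs(im,40,60000): print(c,st,hh,onz(m,*c,.01)[:2])
np.save('m3.npy',m,allow_pickle=True)
```

```text
[0.5047 0.2923 0.2403] [-2.2182 -2.2233  0.0058] 0.09296196190280419
[229.5  65.1] [212  45  37  41 962] [ 18.  66. 197.] [0.4538 0.4267]
[307.7  68.6] [296  55  25  28 541] [ 14.  67. 152.] [0.5387 0.4233]
[551.3  97.5] [540  68  20  56 802] [120.   9.  30.] [0.8099 0.3943]
[364.  106.3] [350  95  28  24 539] [ 66. 174. 134.] [0.6031 0.3846]
[309.7 130.9] [298 119  25  25 449] [ 66. 173. 136.] [0.5431 0.3577]
[287.2 350.7] [    0   248   560   172 59543] [105.  44.  23.] [0.5216 0.0527]
```

Emit:
{"method": "arm_command", "body": {
  "increments": "0 40 0 0 0;0 80 0 0 0;0 80 0 0 0;0 80 0 0 0"
}}

```text
t: 6.45
tool_pos: [0.5062, 0.371, 0.2415]
orientation: [2.222, 2.221, -0.003]
force: [1.1, -0.2, 0.5]
opening: 0.0931
gripper_force: 0.0
```

Run:
```python
from h import *
s=robot.read_state();print(s['tool_pos'],s['orientation'],s['opening'])
im,m=snap('wrist','w4')
for c,st,b,hh,k in blobs(im,40,60000): print(c,st,hh,onz(m,*c,.01)[:2])
np.save('m4.npy',m,allow_pickle=True)
```

```text
[0.5062 0.371  0.2415] [ 2.2217  2.221  -0.0031] 0.09310479405755473
[230.6 142.1] [214 126  35  34 749] [ 18.  66. 200.] [0.4538 0.4238]
[303.5 143.9] [293 133  23  23 422] [ 14.  70. 151.] [0.5386 0.4217]
[543.1 164.7] [ 521  135   39   61 1806] [120.   8.  32.] [0.8231 0.3974]
[356.2 176.3] [344 165  25  24 460] [ 66. 178. 130.] [0.6029 0.3835]
[305.4 197.8] [295 186  23  25 419] [ 66. 186.  44.] [0.5427 0.3569]
[285.3 349.5] [    0   248   560   172 57003] [105.  44.  23.] [0.5202 0.1325]
```

View pics/w4.png

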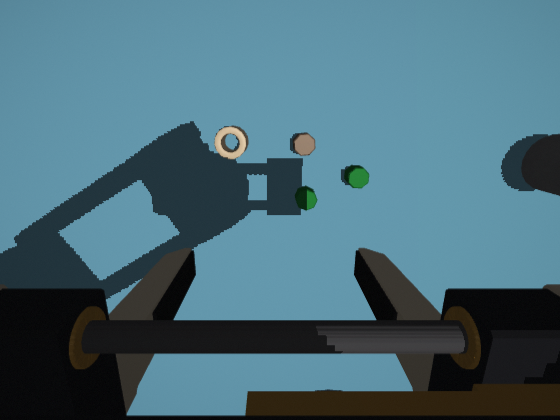

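Run:
```python
from h import *
rs={'sl':[], 'bt':[]}
for k in (3,4):
    im=cv2.imread(f'pics/w{k}.png'); m=np.load(f'm{k}.npy',allow_pickle=True).item()
    v=cv2.cvtColor(im,cv2.COLOR_BGR2HSV)[...,2]
    for c,st,b,hh,mk in blobs(im,40,2000):
        nm='sl' if hh[0]>16 and hh[0]<20 else 'bt' if 13<=hh[0]<=15.5 else None
        if not nm: continue
        vv=v[mk]; thr=cv2.threshold(vv,0,255,cv2.THRESH_OTSU)[0]
        top=mk&(v>thr)
        cn=max(cv2.findContours(top.astype(np.uint8),0,1)[0],key=cv2.contourArea)
        (u,w),sz,a=cv2.fitEllipse(cn) if nm=='sl' else (cv2.minAreaRect(cn))
        rs[nm].append(ray(m,u,w)); print(k,nm,thr,(u,w),sz, onz(m,u,w,.03 if nm=='sl' else .024))
for n in rs: print(n,tri(rs[n]))
```

```text
3 sl 139.0 (228.6524658203125, 63.72160339355469) (32.98784255981445, 36.47598648071289) [0.4557 0.4252 0.03  ]
3 bt 101.0 (309.0135192871094, 67.08108520507812) (23.837852478027344, 22.029464721679688) [0.5387 0.4229 0.024 ]
4 sl 147.0 (229.87879943847656, 142.3054962158203) (30.079442977905273, 31.383352279663086) [0.4558 0.4251 0.03  ]
4 bt 104.0 (304.75, 144.25001525878906) (19.798988342285156, 20.50609588623047) [0.5388 0.4225 0.024 ]
sl [0.4558 0.4251 0.0301]
bt [0.5386 0.4227 0.026 ]
```

Emit:
{"method": "arm_command", "body": {
  "increments": "0.3 27 -25 30 0;0.3 54 -50 60 0;0.35 54 -50 100 0;0.35 54 -50 140 0;0.35 54 -50 150 0",
  "grip_force": 15
}}

```text
t: 7.0
tool_pos: [0.4536, 0.4223, 0.0871]
orientation: [-2.223, -2.219, 0.014]
force: [-1.3, -1.1, -0.2]
opening: 0.0616
gripper_force: 0.0
```

Emit:
{"method": "arm_command", "body": {
  "increments": "0.35 0 0 0 0;0.35 0 0 0 0"
}}

```text
t: 7.2
tool_pos: [0.4575, 0.4259, 0.0949]
orientation: [2.223, 2.22, 0.004]
force: [-0.0, 0.9, 0.2]
opening: 0.0608
gripper_force: 0.0
```

Run:
```python
from h import *
s=robot.read_state();print(s['tool_pos'],s['orientation'],s['opening'],totool([.4558,.4251,.0355]))
```

```text
[0.4575 0.4259 0.0949] [2.2227 2.2196 0.0039] 0.06075832338235898 [-0.9265 -1.8609 59.3749]
```

Emit:
{"method": "arm_command", "body": {
  "increments": "0.35 -1 -1 28 0;0.35 -1 -1 58 0;0.35 -1 -1 58 0;0.8 -1 -1 58 0;0.8 -1 -1 58 0"
}}

```text
t: 7.7
tool_pos: [0.4569, 0.4262, 0.0379]
orientation: [2.221, 2.221, 0.007]
force: [-0.1, 0.0, 0.5]
opening: 0.0489
gripper_force: 0.0
```

Emit:
{"method": "arm_command", "body": {
  "increments": "0.8 0 0 0 0;0.8 0 0 0 0;0.8 0 0 0 0;0.8 0 0 0 0"
}}

```text
t: 8.1
tool_pos: [0.456, 0.4258, 0.0366]
orientation: [2.221, 2.221, 0.004]
force: [-1.3, -1.7, 6.9]
opening: 0.0343
gripper_force: 15.0
```

Run:
```python
from h import *
P=[]
for i in range(1): 
    s=robot.read_state();print(s['tool_pos'],s['orientation'],s['opening'],s['gripper_force'],s['force'])
```

```text
[0.456  0.4258 0.0366] [2.221  2.2213 0.0043] 0.03429006424591901 14.996785717376042 [-1.2623 -1.7365  6.9126]
```

Emit:
{"method": "arm_command", "body": {
  "increments": "0.8 0 0 -20 0;0.8 0 0 -50 0;0.8 0 0 -90 0;0.8 -30 8 -100 0;0.8 -70 19 -100 0"
}}

```text
t: 8.6
tool_pos: [0.4755, 0.3569, 0.1387]
orientation: [2.217, 2.224, 0.01]
force: [0.3, -0.3, -0.9]
opening: 0.0344
gripper_force: 15.0
```

Emit:
{"method": "arm_command", "body": {
  "increments": "0.8 -40 11 0 0;0.8 -80 22 0 0;0.8 -120 33 0 0;0.8 -160 44 0 0;0.8 -200 55 0 0"
}}

```text
t: 9.1
tool_pos: [0.5293, 0.1535, 0.1351]
orientation: [2.221, 2.221, 0.001]
force: [0.7, 0.8, -0.9]
opening: 0.0347
gripper_force: 15.0
```

Emit:
{"method": "arm_command", "body": {
  "increments": "0.8 -40 11 0 0;0.8 -80 22 0 0;0.8 -120 33 0 0;0.8 -150 43 0 0;0.8 -159 43 0 0"
}}

```text
t: 9.6
tool_pos: [0.5729, -0.0072, 0.1352]
orientation: [2.224, 2.217, 0.0]
force: [0.6, 0.3, -0.9]
opening: 0.0341
gripper_force: 15.0
```

Run:
```python
from h import *
s=robot.read_state();print(s['tool_pos'],s['orientation'],s['opening'],s['gripper_force'],s['force'],totool([.586,-.0536,.0486]))
A=[]
for n in ('scene','side'):
    im,m=snap(n,n+'5'); p=np.array(s['tool_pos']); u,v=proj(m,p+[0,0,-.02]).round().astype(int)
    A.append(cv2.resize(im[v-60:v+60,u-50:u+50],(400,480))); print(u,v)
cv2.imwrite('pics/z5.png',np.hstack(A))
```

```text
[ 0.5729 -0.0072  0.1352] [2.2237 2.2171 0.0003] 0.03406036199036502 14.992761052490096 [ 0.5633  0.2547 -0.8626] [-46.319   13.1303  86.6345]
258 195
292 189
```

View pics/z5.png

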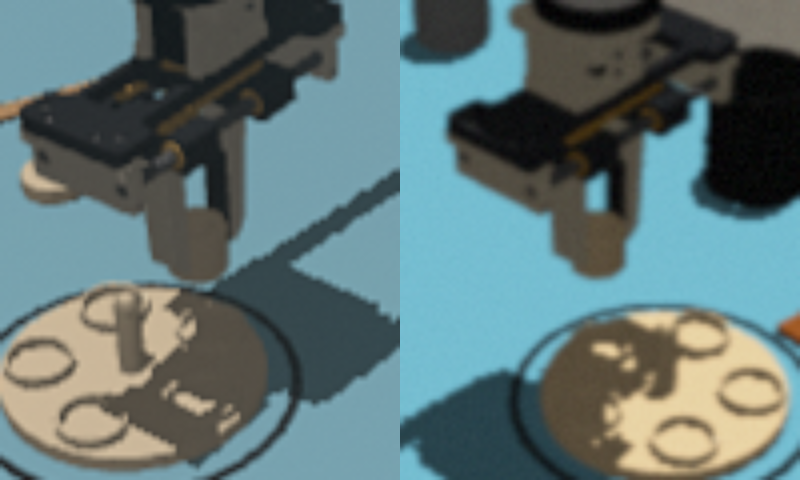

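Emit:
{"method": "arm_command", "body": {
  "increments": "0.8 -30 8 0 0;0.8 -46 13 0 0;0.8 -46 13 20 0;0.8 -46 13 20 0;0.8 -46 13 20 0"
}}

```text
t: 10.2
tool_pos: [0.5843, -0.0489, 0.1142]
orientation: [-2.219, -2.221, 0.001]
force: [-0.7, -0.1, 0.5]
opening: 0.0342
gripper_force: 15.0
```

Run:
```python
from h import *
s=robot.read_state();print(s['tool_pos'],s['orientation'],totool([.586,-.0536,.0486]))
A=[]
for n in ('scene','side'):
    im,m=snap(n,n+'6'); u,v=proj(m,[.586,-.0536,.07]).round().astype(int); print(u,v, proj(m,[.586,-.0536,.066]))
    A.append(cv2.resize(im[v-40:v+40,u-35:u+35],(420,480))); 
cv2.imwrite('pics/z6.png',np.hstack(A)[:,:800])
```

```text
[ 0.5843 -0.0489  0.1142] [-2.2193 -2.221   0.0014] [-4.7109  1.8333 65.56  ]
240 207 [240.0036 207.8704]
309 208 [308.6112 209.4302]
```

View pics/z6.png

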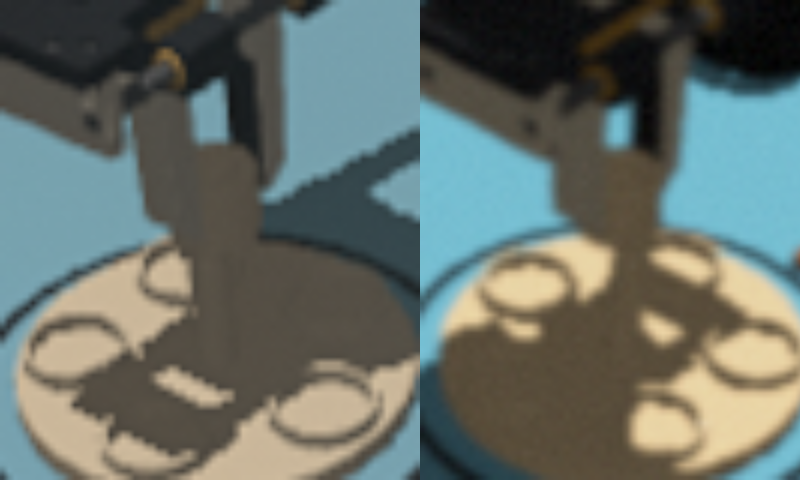

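Emit:
{"method": "arm_command", "body": {
  "increments": "0.8 -5 2 0 0;0.8 -5 2 0 0;0.8 -5 2 0 0"
}}

```text
t: 10.6
tool_pos: [0.5873, -0.0551, 0.1151]
orientation: [2.221, 2.221, 0.001]
force: [-0.3, 0.8, -0.6]
opening: 0.0349
gripper_force: 1.5
```

Emit:
{"method": "arm_command", "body": {
  "increments": "0.8 0 0 15 0;0.8 0 0 30 0;0.8 0 0 30 0"
}}

```text
t: 10.9
tool_pos: [0.5848, -0.0544, 0.0808]
orientation: [-2.218, -2.218, 0.004]
force: [0.2, 1.0, -1.0]
opening: 0.0341
gripper_force: 15.0
```

Run:
```python
from h import *
s=robot.read_state();print(s['tool_pos'],s['orientation'],s['force'],s['opening'],totool([.586,-.0536,.0486]))
```

```text
[ 0.5848 -0.0544  0.0808] [-2.2184 -2.2184  0.0039] [ 0.2474  0.9897 -0.9845] 0.03408845790353505 [ 0.715   1.3077 32.1726]
```

Emit:
{"method": "arm_command", "body": {
  "increments": "0.8 0 0 8 0;0.8 0 0 16 0;0.8 0 0 20 0;0.8 0 0 20 0"
}}

```text
t: 11.3
tool_pos: [0.5863, -0.0549, 0.0636]
orientation: [-2.221, -2.22, 0.002]
force: [-0.3, -0.2, -0.9]
opening: 0.0345
gripper_force: 15.0
```

Emit:
{"method": "arm_command", "body": {
  "increments": "0.8 0 0 3 0;0.8 0 0 6 0;0.8 0 0 6 0"
}}

```text
t: 11.6
tool_pos: [0.5868, -0.0549, 0.0583]
orientation: [-2.221, -2.221, 0.0]
force: [0.2, -0.2, -0.9]
opening: 0.0345
gripper_force: 15.0
```

Emit:
{"method": "arm_command", "body": {
  "increments": "0.8 0 0 2 0;0.8 0 0 4 0;0.8 0 0 4 0"
}}

```text
t: 11.9
tool_pos: [0.5868, -0.0549, 0.0543]
orientation: [-2.221, -2.221, 0.0]
force: [0.0, -0.2, -0.5]
opening: 0.0345
gripper_force: 15.0
```

Emit:
{"method": "arm_command", "body": {
  "increments": "0.8 0 0 2 0;0.8 0 0 4 0;0.8 0 0 4 0"
}}

```text
t: 12.2
tool_pos: [0.5867, -0.0549, 0.0502]
orientation: [-2.221, -2.221, 0.001]
force: [0.1, -0.1, -0.8]
opening: 0.0344
gripper_force: 15.0
```

Emit:
{"method": "arm_command", "body": {
  "increments": "0.8 0 0 1 0;0.8 0 0 2 0;0.8 0 0 2 0"
}}

```text
t: 12.5
tool_pos: [0.5871, -0.055, 0.0487]
orientation: [2.221, 2.221, 0.0]
force: [0.1, 0.1, 0.2]
opening: 0.0343
gripper_force: 15.0
```

Emit:
{"method": "arm_command", "body": {
  "increments": "0.5 0 0 0 0;0.5 0 0 0 0;0.45 0 0 0 0;0.45 0 0 0 0"
}}

```text
t: 12.9
tool_pos: [0.587, -0.055, 0.0486]
orientation: [2.221, 2.221, -0.0]
force: [0.2, -0.4, 0.1]
opening: 0.0508
gripper_force: 0.0
```

Emit:
{"method": "arm_command", "body": {
  "increments": "0.45 0 0 -15 0;0.45 0 0 -50 0;0.3 0 0 -100 0;0 0 0 -145 0;0 0 0 -195 0"
}}

```text
t: 13.4
tool_pos: [0.5864, -0.0549, 0.2462]
orientation: [-2.221, -2.221, 0.0]
force: [0.9, -0.2, -0.3]
opening: 0.0704
gripper_force: 0.0
```

Emit:
{"method": "arm_command", "body": {
  "increments": "0 0 0 0 0;0 0 0 0 0"
}}

```text
t: 13.6
tool_pos: [0.5882, -0.0552, 0.2471]
orientation: [2.218, 2.218, 0.005]
force: [-0.4, -0.6, -0.6]
opening: 0.0865
gripper_force: 0.0
```

Run:
```python
from h import *
s=robot.read_state();print(s['tool_pos'],s['orientation'])
im,m=snap('wrist','w7'); h=cv2.cvtColor(im,cv2.COLOR_BGR2HSV)
np.save('m7.npy',m,allow_pickle=True)
cream=cv2.inRange(h,(10,35,20),(25,130,255)); cream[290:]=0
print('setter',circ(cpts(m,cream,.012)))
A=cv2.resize(im[80:300,180:370],(380,440))
im,m=snap('side','side7'); u,v=proj(m,[.586,-.0536,.03]).round().astype(int)
B=cv2.resize(im[v-55:v+55,u-50:u+50],(400,440))
cv2.imwrite('pics/z7.png',np.hstack([A,B]))
```

```text
[ 0.5882 -0.0552  0.2471] [2.2183 2.2183 0.0048]
setter (array([ 0.5854, -0.0539,  0.0805]), np.float64(0.0003116760750837949))
```

View pics/z7.png

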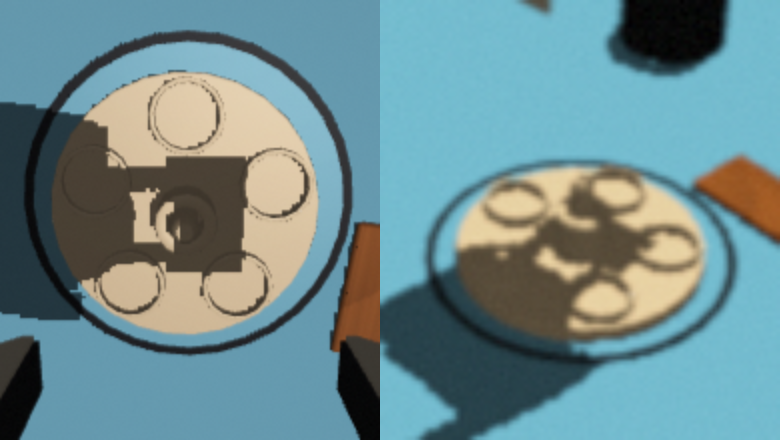

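Emit:
{"method": "arm_command", "body": {
  "increments": "0 -37 -17 0 0;0 -74 -34 0 0;0 -111 -51 0 0;0 -148 -68 0 0;0 -185 -85 0 0"
}}

```text
t: 14.2
tool_pos: [0.5001, -0.2407, 0.2415]
orientation: [-2.219, -2.219, 0.001]
force: [0.7, 0.0, 0.2]
opening: 0.0931
gripper_force: 0.0
```

Emit:
{"method": "arm_command", "body": {
  "increments": "0 0 0 0 0;0 0 0 0 0;0 0 0 0 0"
}}

```text
t: 14.5
tool_pos: [0.5018, -0.239, 0.2424]
orientation: [-2.219, -2.22, 0.0]
force: [0.0, -0.0, -0.4]
opening: 0.0928
gripper_force: 0.0
```

Run:
```python
from h import *
s=robot.read_state();print(s['tool_pos'],s['orientation'])
im,m=snap('wrist','w8'); np.save('m8.npy',m,allow_pickle=True)
for c,st,b,hh,k in blobs(im,40,6000): print(c,st,hh,onz(m,*c,.01)[:2])
m=np.load('m7.npy',allow_pickle=True).item(); C=np.array([.5854,-.0539])
A=[]
for u,v in [(272.5,138),(318.5,171.5),(298,222),(246,222),(228.5,170.5)]:
    d=onz(m,u,v,.018)[:2]-C; A.append(np.degrees(np.arctan2(d[1],d[0]))); print(d,np.hypot(*d),A[-1])
print(np.mod(np.array(A)-90+36,72)-36)
```

```text
[ 0.5018 -0.239   0.2424] [-2.2195 -2.2203  0.0001]
[349.8  69.5] [ 260    0  193  116 1581] [120.  18.  56.] [ 0.5828 -0.1078]
[465.9  70.5] [ 433   25   68   93 4073] [ 12. 177. 124.] [ 0.7098 -0.1089]
[237.4 188.2] [ 218  169   40   40 1103] [17. 73. 75.] [ 0.4552 -0.2406]
[302.8 249.7] [293 238  21  24 408] [ 14.  79. 127.] [ 0.537  -0.3217]
[236.3 257.4] [226 246  21  24 399] [ 14.  81. 124.] [ 0.4507 -0.3327]
[279.8 296. ] [271 284  19  25 417] [ 11. 233. 174.] [ 0.5076 -0.3897]
[0.0007 0.0564] 0.05637783704308925 89.24978051615642
[0.0553 0.0175] 0.05802866205520739 17.559808654852915
[ 0.0323 -0.0458] 0.05608303127926236 -54.79893612410386
[-0.0325 -0.0457] 0.05608868918409309 -125.39365639593358
[-0.0515  0.0188] 0.054837551079459854 159.95271628973273
[-0.7502 -0.4402 -0.7989  0.6063 -2.0473]
```

Emit:
{"method": "arm_command", "body": {
  "increments": "0 -40 0 0 0;0 -80 0 0 0;0 -80 0 0 0;0 -80 0 0 0;0 -80 0 0 0"
}}

```text
t: 15.05
tool_pos: [0.5025, -0.3185, 0.2433]
orientation: [-2.219, -2.222, -0.001]
force: [-0.6, -0.1, -0.5]
opening: 0.0931
gripper_force: 0.0
```

Run:
```python
from h import *
s=robot.read_state();print(s['tool_pos'],s['orientation'])
im,m=snap('wrist','w9'); np.save('m9.npy',m,allow_pickle=True)
for c,st,b,hh,k in blobs(im,40,6000): print(c,st,hh,onz(m,*c,.01)[:2])
```

```text
[ 0.5025 -0.3185  0.2433] [-2.2192 -2.2225 -0.0005]
[353.2  23.4] [283   0 147  40 896] [120.  19.  52.] [ 0.5842 -0.1426]
[353.7   7.2] [ 307    0   95   19 1258] [ 18.  63. 212.] [ 0.5836 -0.1277]
[470.3  18.8] [ 442    0   58   42 1874] [ 12. 178. 122.] [ 0.7069 -0.1382]
[234.2 120.1] [ 214   99   42   44 1245] [ 18.  64. 214.] [ 0.455  -0.2408]
[532.7 163. ] [ 496  104   64  112 5417] [  6.  76. 138.] [ 0.8086 -0.2893]
[149.  179.5] [  77  145  140   69 1640] [ 15. 137.  65.] [ 0.3493 -0.31  ]
[303.7 188.9] [293 177  23  24 410] [14. 74. 43.] [ 0.537  -0.3213]
[233.2 197.1] [222 185  23  25 421] [14. 75. 42.] [ 0.4505 -0.3317]
[434.7 212.7] [ 405  189   60   49 2098] [ 16.  26. 195.] [ 0.7013 -0.3514]
[279.3 240.8] [270 229  20  25 419] [ 11. 230. 213.] [ 0.5076 -0.3895]
```

View pics/w9.png

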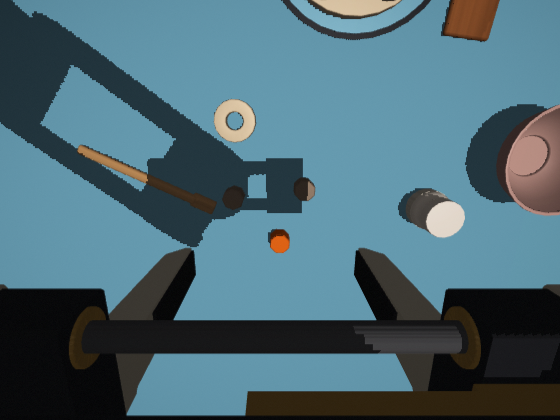

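Run:
```python
from h import *
rs={}
for k in (8,9):
    im=cv2.imread(f'pics/w{k}.png'); m=np.load(f'm{k}.npy',allow_pickle=True).item()
    h=cv2.cvtColor(im,cv2.COLOR_BGR2HSV)
    for c,st,b,hh,mk in blobs(im,300,1500):
        p=onz(m,*c,.01)
        nm='col' if np.hypot(*(p[:2]-[.455,-.24]))<.02 else 'bA' if np.hypot(*(p[:2]-[.537,-.322]))<.02 else 'bB' if np.hypot(*(p[:2]-[.4507,-.332]))<.02 else None
        if not nm: continue
        H=.014 if nm=='col' else .024
        # circle through contour projected at top height
        print(k,nm,circ(cpts(m,mk,H),.024 if nm=='col' else .0128), circ(cpts(m,mk,H)))
        (u,v),_=cv2.minEnclosingCircle(cv2.findContours(mk.astype(np.uint8),0,1)[0][0])
        rs.setdefault(nm,[]).append(ray(m,*c))
        if nm=='col':
            inner=[q for q in cv2.findContours(mk.astype(np.uint8),cv2.RETR_CCOMP,cv2.CHAIN_APPROX_NONE)[0] if 100<cv2.contourArea(q)<600]
            if inner:
                e=cv2.fitEllipse(inner[0]);print('bore',e[0],onz(m,*e[0],.014))
for n in rs: print(n,tri(rs[n]))
```

```text
8 col (array([ 0.4558, -0.2402]), np.float64(0.0004121435193629095)) (array([ 0.4558, -0.2402,  0.0238]), np.float64(0.00038515853583144733))
bore (237.76478576660156, 188.03292846679688) [ 0.4562 -0.2395  0.014 ]
8 bA (array([ 0.5358, -0.3159]), np.float64(0.0017179607275382791)) (array([ 0.5357, -0.3158,  0.0143]), np.float64(0.001305657210046013))
8 bB (array([ 0.4525, -0.3265]), np.float64(0.0019335084267793042)) (array([ 0.4524, -0.3263,  0.0145]), np.float64(0.001434508407273009))
9 col (array([ 0.4556, -0.2413]), np.float64(0.0005810217515273462)) (array([ 0.4556, -0.2413,  0.0234]), np.float64(0.0002631428573342468))
bore (234.65794372558594, 120.451904296875) [ 0.456  -0.2411  0.014 ]
9 bA (array([ 0.5358, -0.3184]), np.float64(0.0008223508242933415)) (array([ 0.5358, -0.3184,  0.0131]), np.float64(0.00078530207090495))
9 bB (array([ 0.4524, -0.3284]), np.float64(0.0011176142725931688)) (array([ 0.4525, -0.3284,  0.0135]), np.float64(0.000905382227304562))
col [ 0.455  -0.2408  0.0093]
bA [ 0.5368 -0.3209  0.0119]
bB [ 0.4512 -0.3306  0.0144]
```

Emit:
{"method": "arm_command", "body": {
  "increments": "0.25 26 -16 30 0;0.25 52 -32 70 0;0.25 78 -47 110 0;0.25 78 -47 150 0;0.25 78 -47 150 0"
}}

```text
t: 15.6
tool_pos: [0.4511, -0.2377, 0.088]
orientation: [-2.212, -2.217, 0.003]
force: [-1.0, 0.1, 0.2]
opening: 0.0696
gripper_force: 0.0
```

Emit:
{"method": "arm_command", "body": {
  "increments": "0.25 0 0 0 0;0.25 0 0 0 0;0.25 0 0 0 0"
}}

```text
t: 15.9
tool_pos: [0.457, -0.2434, 0.0966]
orientation: [2.218, 2.218, 0.002]
force: [-0.4, -0.1, -0.2]
opening: 0.0699
gripper_force: 0.0
```

Run:
```python
from h import *
s=robot.read_state();print(s['tool_pos'],s['orientation'],s['opening'],totool([.4558,-.2405,.03]))
```

```text
[ 0.457  -0.2434  0.0966] [2.2183 2.2179 0.0015] 0.06989830715967622 [ 3.0484 -1.4663 66.5921]
```

Emit:
{"method": "arm_command", "body": {
  "increments": "0.25 2 -1 30 0;0.25 2 -1 60 0;0.25 2 -1 60 0;0.25 2 -1 60 0;0.25 2 -1 60 0"
}}

```text
t: 16.4
tool_pos: [0.4555, -0.2411, 0.036]
orientation: [2.219, 2.219, 0.001]
force: [0.1, -0.2, 0.1]
opening: 0.0697
gripper_force: 0.0
```

Run:
```python
from h import *
s=robot.read_state();print(s['tool_pos'],s['orientation'],s['opening'],totool([.4558,-.2405,.03]))
```

```text
[ 0.4555 -0.2411  0.036 ] [2.2194 2.219  0.001 ] 0.06969397710830035 [0.5786 0.2738 5.9725]
```

Emit:
{"method": "arm_command", "body": {
  "increments": "0.25 0 0 3 0;0.25 0 0 6 0;0.25 0 0 6 0;0.7 0 0 6 0;0.7 0 0 6 0"
}}

```text
t: 16.9
tool_pos: [0.4541, -0.24, 0.0277]
orientation: [2.221, 2.221, 0.0]
force: [0.4, 0.6, -1.2]
opening: 0.0577
gripper_force: 0.0
```

Emit:
{"method": "arm_command", "body": {
  "increments": "0.7 0 0 0 0;0.7 0 0 0 0;0.7 0 0 0 0"
}}

```text
t: 17.2
tool_pos: [0.454, -0.24, 0.0277]
orientation: [2.221, 2.221, 0.0]
force: [0.0, 0.2, -0.0]
opening: 0.0478
gripper_force: 15.0
```

Emit:
{"method": "arm_command", "body": {
  "increments": "0.7 0 0 -20 0;0.7 0 0 -60 0;0.7 0 0 -100 0;0.7 0 0 -105 0;0.7 0 0 -105 0"
}}

```text
t: 17.7
tool_pos: [0.4551, -0.2407, 0.1344]
orientation: [2.219, 2.219, 0.001]
force: [0.3, -0.3, -0.9]
opening: 0.048
gripper_force: 15.0
```

Run:
```python
from h import *
s=robot.read_state();print(s['tool_pos'],s['orientation'],s['opening'],totool([.586,-.0542,.112]))
```

```text
[ 0.4551 -0.2407  0.1344] [2.2188 2.219  0.0011] 0.047993169975720056 [186.525  130.8575  22.3924]
```

Emit:
{"method": "arm_command", "body": {
  "increments": "0.7 38 26 0 0;0.7 76 52 0 0;0.7 114 78 0 0;0.7 152 105 0 0;0.7 187 131 0 0"
}}

```text
t: 18.2
tool_pos: [0.5845, -0.0508, 0.13]
orientation: [-2.219, -2.219, 0.003]
force: [0.1, -0.4, -0.9]
opening: 0.048
gripper_force: 15.0
```

Emit:
{"method": "arm_command", "body": {
  "increments": "0.7 0 0 0 0;0.7 0 0 0 0;0.7 0 0 12 0;0.7 0 0 22 0;0.7 0 0 22 0"
}}

```text
t: 18.7
tool_pos: [0.5826, -0.0537, 0.1075]
orientation: [-2.221, -2.217, 0.004]
force: [0.9, 0.5, -1.6]
opening: 0.048
gripper_force: 15.0
```

Emit:
{"method": "arm_command", "body": {
  "increments": "0.7 0 0 0 0;0.7 0 0 0 0"
}}

```text
t: 18.9
tool_pos: [0.585, -0.0535, 0.1109]
orientation: [2.222, 2.22, 0.0]
force: [-0.5, 0.7, -1.1]
opening: 0.0476
gripper_force: 15.0
```

Run:
```python
from h import *
s=robot.read_state();print(s['tool_pos'],s['orientation'],s['opening'],s['force'],totool([.5863,-.054,.070]))
im,m=snap('wrist','w10');im,m=snap('scene','s10')
```

```text
[ 0.585  -0.0535  0.1109] [2.2222 2.2202 0.0003] 0.0476059514156722 [-0.5295  0.699  -1.062 ] [-0.4732  1.2669 40.9111]
```

Emit:
{"method": "arm_command", "body": {
  "increments": "0.7 0 1 0 0;0.7 0 1 10 0;0.7 0 1 20 0;0.7 0 1 20 0;0.7 0 1 20 0"
}}

```text
t: 19.5
tool_pos: [0.5853, -0.0528, 0.0896]
orientation: [-2.22, -2.22, 0.002]
force: [-0.1, -0.3, 0.3]
opening: 0.0479
gripper_force: 15.0
```

Emit:
{"method": "arm_command", "body": {
  "increments": "0.7 0 0 6 0;0.7 0 0 12 0;0.7 0 0 12 0;0.7 0 0 12 0"
}}

```text
t: 19.9
tool_pos: [0.5858, -0.0529, 0.0783]
orientation: [-2.221, -2.221, 0.001]
force: [0.4, -0.1, -0.7]
opening: 0.0479
gripper_force: 15.0
```

Emit:
{"method": "arm_command", "body": {
  "increments": "0.7 0 0 3 0;0.7 0 0 5 0;0.7 0 0 5 0"
}}

```text
t: 20.2
tool_pos: [0.5858, -0.0529, 0.0733]
orientation: [-2.221, -2.221, 0.0]
force: [-0.2, 0.6, 0.5]
opening: 0.048
gripper_force: 15.0
```

Emit:
{"method": "arm_command", "body": {
  "increments": "0.7 0 0 1 0;0.7 0 0 2 0;0.7 0 0 2 0"
}}

```text
t: 20.5
tool_pos: [0.5859, -0.053, 0.0715]
orientation: [-2.221, -2.221, 0.0]
force: [-0.4, -0.3, 0.2]
opening: 0.0479
gripper_force: 15.0
```

Emit:
{"method": "arm_command", "body": {
  "increments": "0.7 0 0 1 0;0.7 0 0 1 0"
}}

```text
t: 20.7
tool_pos: [0.5859, -0.053, 0.0705]
orientation: [-2.221, -2.221, 0.0]
force: [0.5, 0.8, -0.6]
opening: 0.0478
gripper_force: 15.0
```

Emit:
{"method": "arm_command", "body": {
  "increments": "0.3 0 0 0 0;0.3 0 0 0 0;0.3 0 0 0 0;0.3 0 0 0 0"
}}

```text
t: 21.1
tool_pos: [0.586, -0.053, 0.0707]
orientation: [2.221, 2.221, 0.0]
force: [0.3, 0.6, 0.3]
opening: 0.0648
gripper_force: 0.0
```

Emit:
{"method": "arm_command", "body": {
  "increments": "0.3 0 0 -15 0;0.3 0 0 -50 0;0.2 0 0 -95 0;0 0 0 -140 0;0 0 0 -173 0"
}}

```text
t: 21.6
tool_pos: [0.5868, -0.0531, 0.2487]
orientation: [2.219, 2.219, 0.004]
force: [1.2, 0.4, 0.5]
opening: 0.0844
gripper_force: 0.0
```

Emit:
{"method": "arm_command", "body": {
  "increments": "0 0 0 0 0;0 0 0 0 0"
}}

```text
t: 21.8
tool_pos: [0.5867, -0.0531, 0.2458]
orientation: [2.219, 2.219, 0.003]
force: [-0.1, 0.4, -0.8]
opening: 0.0924
gripper_force: 0.0
```

Run:
```python
from h import *
s=robot.read_state();print(s['tool_pos'],s['orientation'])
im,m=snap('wrist','w11'); h=cv2.cvtColor(im,cv2.COLOR_BGR2HSV)
cream=cv2.inRange(h,(10,35,20),(25,130,255)); cream[290:]=0
print('setter',circ(cpts(m,cream,.012)))
A=cv2.resize(im[80:300,180:370],(380,440))
im,m=snap('side','side11'); u,v=proj(m,[.586,-.0536,.03]).round().astype(int)
B=cv2.resize(im[v-55:v+55,u-50:u+50],(400,440))
cv2.imwrite('pics/z11.png',np.hstack([A,B]))
```

```text
[ 0.5867 -0.0531  0.2458] [2.2195 2.2195 0.0031]
setter (array([ 0.5854, -0.0539,  0.0805]), np.float64(0.0003211052115019021))
```

View pics/z11.png

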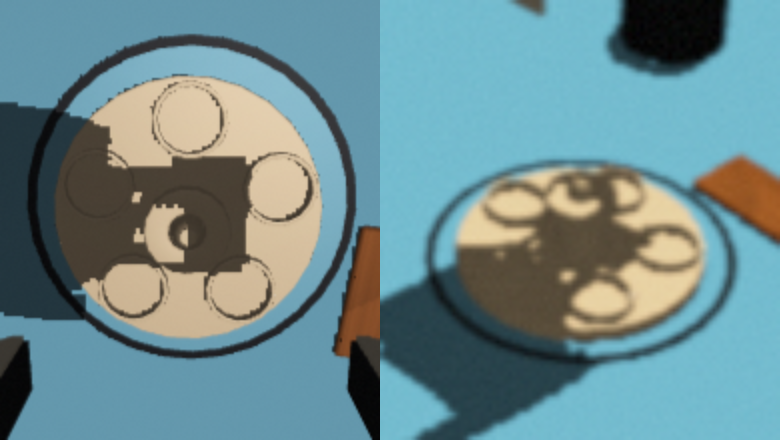

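Run:
```python
from h import *
im,m=snap('side')
for c,st,b,hh,k in blobs(im,40,1000):
    p=onz(m,*c,.01)
    if 0.2<p[0]<.9 and abs(p[1])<.6: print(c,hh,p[:2])
print(totool([.4515,-.3305,.12]))
```

```text
[205.2 162.6] [ 69.  198.   91.5] [0.6054 0.3922]
[181.8 166.4] [17.  79.5 82.5] [0.5414 0.4303]
[195.6 173.5] [ 68.  214.5  88. ] [0.5451 0.3657]
[353.5 214.6] [ 13. 195. 152.] [ 0.7056 -0.1137]
[429.3 252.4] [ 21.  36. 106.] [ 0.709  -0.3377]
[384. 287.] [16.  89.5 99.5] [ 0.5385 -0.318 ]
[403.5 310.8] [ 11. 255. 173.] [ 0.5088 -0.3859]
[366.  311.9] [ 16.   88.  122.5] [ 0.4523 -0.3286]
[328.5 339. ] [ 17. 149. 189.] [ 0.3437 -0.3122]
[-277.7505 -133.2056  122.2198]
```

Emit:
{"method": "arm_command", "body": {
  "increments": "0 -46 -22 0 0;0 -92 -44 0 0;0 -138 -66 0 0;0 -184 -88 0 0;0 -230 -110 0 0"
}}

```text
t: 22.45
tool_pos: [0.4763, -0.2795, 0.2419]
orientation: [-2.219, -2.22, 0.001]
force: [0.9, -0.7, 0.2]
opening: 0.093
gripper_force: 0.0
```

Emit:
{"method": "arm_command", "body": {
  "increments": "0.4 -30 -17 30 0;0.4 -47 -25 70 0;0.4 -47 -25 115 0;0.4 -47 -25 125 0;0.4 -47 -25 125 0"
}}

```text
t: 22.95
tool_pos: [0.4513, -0.3237, 0.1156]
orientation: [-2.217, -2.217, 0.001]
force: [0.5, 0.6, 1.2]
opening: 0.0581
gripper_force: 0.0
```

Emit:
{"method": "arm_command", "body": {
  "increments": "0.4 0 0 0 0;0.4 0 0 0 0;0.4 0 0 0 0"
}}

```text
t: 23.25
tool_pos: [0.4546, -0.3262, 0.1211]
orientation: [2.218, 2.22, 0.0]
force: [-0.1, -0.2, 0.5]
opening: 0.056
gripper_force: 0.0
```

Run:
```python
from h import *
s=robot.read_state();print(s['tool_pos'],s['opening'],totool([.4515,-.3305,.038]))
```

```text
[ 0.4546 -0.3262  0.1211] 0.05596596093524471 [-4.1194 -3.3463 83.0915]
```

Emit:
{"method": "arm_command", "body": {
  "increments": "0.5 -4 -3 20 0;0.5 -4 -3 50 0;0.5 -4 -3 76 0;0.5 -4 -3 76 0;0.5 -4 -3 76 0"
}}

```text
t: 23.75
tool_pos: [0.4505, -0.3296, 0.0436]
orientation: [2.221, 2.222, 0.0]
force: [-0.1, -0.6, 0.5]
opening: 0.0466
gripper_force: 0.0
```

Run:
```python
from h import *
s=robot.read_state();print(s['tool_pos'],s['opening'],s['force'],totool([.4515,-.3305,.038]))
```

```text
[ 0.4505 -0.3296  0.0436] 0.04659778724559124 [-0.0973 -0.5622  0.5248] [-0.9251  0.9685  5.6231]
```

Emit:
{"method": "arm_command", "body": {
  "increments": "0.5 -1 1 6 0;0.5 -1 1 6 0;0.9 -1 1 6 0;0.9 -1 1 6 0;0.9 -1 1 6 0"
}}

```text
t: 24.25
tool_pos: [0.4513, -0.3307, 0.0371]
orientation: [2.221, 2.221, 0.0]
force: [0.0, -0.3, -0.4]
opening: 0.0273
gripper_force: 0.1
```

Emit:
{"method": "arm_command", "body": {
  "increments": "0.9 0 0 0 0;0.9 0 0 0 0;0.9 0 0 0 0"
}}

```text
t: 24.55
tool_pos: [0.4513, -0.3307, 0.037]
orientation: [2.221, 2.221, 0.0]
force: [-0.1, 0.5, 3.7]
opening: 0.0247
gripper_force: 15.0
```

Emit:
{"method": "arm_command", "body": {
  "increments": "0.9 0 0 -20 0;0.9 0 0 -60 0;0.9 0 0 -90 0;0.9 0 0 -90 0"
}}

```text
t: 24.95
tool_pos: [0.4536, -0.3327, 0.132]
orientation: [2.216, 2.216, 0.001]
force: [0.9, -1.1, 0.7]
opening: 0.0246
gripper_force: 15.0
```

Run:
```python
from h import *
s=robot.read_state();print(s['tool_pos'],s['opening'],s['force'],totool([.552,-.0997,.0505]))
```

```text
[ 0.4536 -0.3327  0.132 ] 0.024613899170320325 [ 0.9448 -1.1322  0.6523] [233.4037  97.9209  80.7736]
```

Emit:
{"method": "arm_command", "body": {
  "increments": "0.9 46 20 0 0;0.9 92 40 0 0;0.9 138 60 0 0;0.9 185 81 0 0;0.9 231 101 0 0"
}}

```text
t: 25.45
tool_pos: [0.5512, -0.0994, 0.1255]
orientation: [-2.221, -2.22, 0.001]
force: [0.5, -0.7, 0.1]
opening: 0.0248
gripper_force: 15.0
```

Emit:
{"method": "arm_command", "body": {
  "increments": "0.9 0 0 0 0;0.9 0 0 20 0;0.9 0 0 45 0;0.9 0 0 45 0;0.9 0 0 45 0"
}}

```text
t: 25.95
tool_pos: [0.5502, -0.1016, 0.0807]
orientation: [-2.22, -2.219, 0.002]
force: [-0.8, -0.3, 0.3]
opening: 0.0245
gripper_force: 15.0
```

Run:
```python
from h import *
s=robot.read_state();print(s['tool_pos'],s['opening'],s['force'],totool([.552,-.0997,.049]))
```

```text
[ 0.5502 -0.1016  0.0807] 0.024542761855105278 [-0.8327 -0.3094  0.2594] [ 1.9034  1.9068 31.6863]
```

Emit:
{"method": "arm_command", "body": {
  "increments": "0.9 1 1 12 0;0.9 1 1 24 0;0.9 1 1 27 0;0.9 1 1 27 0"
}}

```text
t: 26.35
tool_pos: [0.5516, -0.1003, 0.0537]
orientation: [-2.22, -2.22, 0.001]
force: [-0.3, -0.4, -0.5]
opening: 0.0246
gripper_force: 15.0
```

Emit:
{"method": "arm_command", "body": {
  "increments": "0.9 0 0 2 0;0.9 0 0 3 0;0.9 0 0 3 0"
}}

```text
t: 26.65
tool_pos: [0.5524, -0.1005, 0.0518]
orientation: [2.221, 2.221, 0.0]
force: [-0.1, -0.7, -1.3]
opening: 0.0251
gripper_force: 15.0
```

Emit:
{"method": "arm_command", "body": {
  "increments": "0.6 0 0 0 0;0.6 0 0 0 0;0.6 0 0 0 0"
}}

```text
t: 26.95
tool_pos: [0.5524, -0.1005, 0.0518]
orientation: [2.221, 2.221, 0.0]
force: [-0.3, -0.8, -0.0]
opening: 0.0368
gripper_force: 0.0
```

Emit:
{"method": "arm_command", "body": {
  "increments": "0.6 0 0 -15 0;0.6 0 0 -50 0;0.6 0 0 -90 0;0.6 -40 0 -100 0;0.6 -85 0 -100 0"
}}

```text
t: 27.45
tool_pos: [0.5548, -0.186, 0.157]
orientation: [2.213, 2.22, 0.005]
force: [1.4, -0.0, -0.5]
opening: 0.0369
gripper_force: 0.0
```

Run:
```python
from h import *
s=robot.read_state();print(s['tool_pos'],s['opening'],s['force'],totool([.5365,-.321,.038]))
im,m=snap('side')
for c,st,b,hh,k in blobs(im,40,1000):
    p=onz(m,*c,.01)
    if 0.2<p[0]<.9 and abs(p[1])<.6: print(c,hh,p[:2])
```

```text
[ 0.5548 -0.186   0.157 ] 0.03685962978661995 [ 1.4004 -0.0166 -0.5049] [-134.599   -19.5618  119.1923]
[205.2 162.5] [ 69. 205.  98.] [0.6058 0.3927]
[181.7 166.3] [16. 82. 89.] [0.5416 0.431 ]
[195.6 173.5] [ 68.5 210.5  91. ] [0.5451 0.3657]
[429.3 252.4] [ 21.  36. 111.] [ 0.709  -0.3377]
[384. 287.] [ 16.   89.  104.5] [ 0.5385 -0.318 ]
[403.5 310.8] [ 11. 255. 178.] [ 0.5088 -0.3859]
[328.5 339. ] [ 17. 147. 195.] [ 0.3437 -0.3122]
```

Emit:
{"method": "arm_command", "body": {
  "increments": "0.5 -45 -5 0 0;0.5 -90 -11 10 0;0.5 -135 -16 40 0;0.5 -135 -16 75 0;0.5 -135 -16 75 0"
}}

```text
t: 28.0
tool_pos: [0.5324, -0.3195, 0.0715]
orientation: [-2.218, -2.212, 0.002]
force: [-1.6, 1.0, -0.7]
opening: 0.0468
gripper_force: 0.0
```

Emit:
{"method": "arm_command", "body": {
  "increments": "0.5 0 0 0 0;0.5 0 0 0 0"
}}

```text
t: 28.2
tool_pos: [0.5378, -0.3202, 0.0793]
orientation: [2.218, 2.221, 0.001]
force: [0.7, 0.5, 0.0]
opening: 0.0463
gripper_force: 0.0
```

Run:
```python
from h import *
s=robot.read_state();print(s['tool_pos'],s['opening'],s['force'],totool([.5365,-.321,.037]))
```

```text
[ 0.5378 -0.3202  0.0793] 0.04625923952116382 [0.6977 0.4524 0.0433] [-0.7503 -1.3637 42.2942]
```

Emit:
{"method": "arm_command", "body": {
  "increments": "0.5 -1 0 20 0;0.5 -1 0 40 0;0.5 -1 0 40 0;0.5 -1 0 40 0;0.9 -1 0 40 0"
}}

```text
t: 28.7
tool_pos: [0.5378, -0.3219, 0.0391]
orientation: [2.218, 2.22, 0.001]
force: [0.1, 0.1, 0.5]
opening: 0.042
gripper_force: 0.0
```

Emit:
{"method": "arm_command", "body": {
  "increments": "0.9 0 0 0 0;0.9 0 0 0 0;0.9 0 0 0 0;0.9 0 0 0 0"
}}

```text
t: 29.1
tool_pos: [0.5368, -0.3218, 0.0376]
orientation: [2.221, 2.221, 0.0]
force: [-0.1, 1.6, 5.3]
opening: 0.0238
gripper_force: 15.0
```

Emit:
{"method": "arm_command", "body": {
  "increments": "0.9 0 0 -20 0;0.9 0 0 -60 0;0.9 0 0 -90 0;0.9 0 0 -90 0;0.9 0 0 -90 0"
}}

```text
t: 29.6
tool_pos: [0.5367, -0.3218, 0.1273]
orientation: [2.22, 2.22, 0.0]
force: [0.5, 0.4, -1.1]
opening: 0.0238
gripper_force: 15.0
```

Run:
```python
from h import *
s=robot.read_state();print(s['tool_pos'],s['opening'],s['force'],totool([.619,-.1002,.127]))
```

```text
[ 0.5367 -0.3218  0.1273] 0.023773330436393368 [ 0.4898  0.417  -1.1237] [221.6105  82.318    0.1984]
```

Emit:
{"method": "arm_command", "body": {
  "increments": "0.9 45 17 0 0;0.9 90 34 0 0;0.9 135 50 0 0;0.9 180 67 0 0;0.9 222 82 0 0"
}}

```text
t: 30.1
tool_pos: [0.6173, -0.0971, 0.1241]
orientation: [-2.219, -2.219, 0.003]
force: [0.4, -1.1, -0.6]
opening: 0.024
gripper_force: 15.0
```

Emit:
{"method": "arm_command", "body": {
  "increments": "0.9 0 0 0 0;0.9 0 0 20 0;0.9 0 0 45 0;0.9 0 0 45 0;0.9 0 0 45 0"
}}

```text
t: 30.6
tool_pos: [0.6166, -0.0997, 0.0799]
orientation: [-2.22, -2.218, 0.003]
force: [-0.3, 0.6, 0.4]
opening: 0.0238
gripper_force: 15.0
```

Run:
```python
from h import *
s=robot.read_state();print(s['tool_pos'],s['opening'],s['force'],totool([.619,-.1002,.0496]))
```

```text
[ 0.6166 -0.0997  0.0799] 0.023762437815707884 [-0.3373  0.594   0.3744] [-0.5099  2.4782 30.256 ]
```

Emit:
{"method": "arm_command", "body": {
  "increments": "0.9 0 0 12 0;0.9 0 0 24 0;0.9 0 0 30 0;0.9 0 0 30 0"
}}

```text
t: 31.0
tool_pos: [0.6175, -0.0994, 0.0504]
orientation: [-2.221, -2.22, 0.001]
force: [0.1, 0.1, 0.2]
opening: 0.0238
gripper_force: 15.0
```

Emit:
{"method": "arm_command", "body": {
  "increments": "0.9 0 0 1 0;0.9 0 0 2 0;0.9 0 0 2 0"
}}

```text
t: 31.3
tool_pos: [0.6184, -0.0994, 0.0498]
orientation: [2.221, 2.221, 0.0]
force: [-0.1, 0.6, 0.2]
opening: 0.024
gripper_force: 15.0
```

Emit:
{"method": "arm_command", "body": {
  "increments": "0.6 0 0 0 0;0.6 0 0 0 0;0.6 0 0 0 0"
}}

```text
t: 31.6
tool_pos: [0.6184, -0.0995, 0.0499]
orientation: [2.221, 2.221, 0.0]
force: [0.9, 0.1, -0.8]
opening: 0.0368
gripper_force: 0.0
```

Emit:
{"method": "arm_command", "body": {
  "increments": "0.6 0 0 -15 0;0.6 0 0 -50 0;0.6 0 0 -95 0;0.6 0 0 -140 0;0 0 0 -190 0"
}}

```text
t: 32.1
tool_pos: [0.6177, -0.0993, 0.242]
orientation: [-2.221, -2.221, 0.0]
force: [1.1, -1.0, 0.1]
opening: 0.0415
gripper_force: 0.0
```

Run:
```python
from h import *
s=robot.read_state();print(s['tool_pos'],s['opening'],s['force'],totool([.5387,.4227,.24]))
im,m=snap('side')
for c,st,b,hh,k in blobs(im,40,1000):
    p=onz(m,*c,.01)
    if 0.2<p[0]<.9 and abs(p[1])<.6: print(c,hh,p[:2])
```

```text
[ 0.6177 -0.0993  0.242 ] 0.041485835105556264 [ 1.0592 -0.97    0.0534] [521.9898 -78.9493   2.1072]
[205.2 162.5] [ 69. 202.  95.] [0.6058 0.3927]
[181.7 166.3] [16. 79. 83.] [0.5416 0.431 ]
[195.6 173.4] [ 68. 216.  89.] [0.5455 0.3661]
[353.5 214.6] [ 13. 194. 153.] [ 0.7056 -0.1137]
[429.3 252.5] [ 21.  37. 106.] [ 0.7087 -0.3378]
[403.5 310.8] [ 11.  255.  172.5] [ 0.5088 -0.3859]
[328.5 339. ] [ 17. 148. 187.] [ 0.3437 -0.3122]
```

Emit:
{"method": "arm_command", "body": {
  "increments": "0.4 48 -7 0 0;0.4 96 -14 0 0;0.4 144 -21 0 0;0.4 192 -29 0 0;0.4 240 -36 0 0"
}}

```text
t: 32.65
tool_pos: [0.5818, 0.1423, 0.241]
orientation: [2.221, 2.22, 0.002]
force: [0.5, 0.2, -0.2]
opening: 0.0559
gripper_force: 0.0
```

Emit:
{"method": "arm_command", "body": {
  "increments": "0.4 48 -7 0 0;0.4 96 -14 0 0;0.4 144 -21 0 0;0.4 192 -29 0 0;0.4 240 -36 0 0"
}}

```text
t: 33.15
tool_pos: [0.5457, 0.3826, 0.241]
orientation: [2.221, 2.221, 0.002]
force: [0.9, -0.2, 0.1]
opening: 0.0558
gripper_force: 0.0
```

Emit:
{"method": "arm_command", "body": {
  "increments": "0.5 42 -7 20 0;0.5 42 -7 60 0;0.5 42 -7 105 0;0.5 42 -7 130 0;0.5 42 -7 130 0"
}}

```text
t: 33.65
tool_pos: [0.5363, 0.4208, 0.1046]
orientation: [-2.22, -2.221, 0.013]
force: [-0.3, 0.0, 0.1]
opening: 0.0468
gripper_force: 0.0
```

Emit:
{"method": "arm_command", "body": {
  "increments": "0.5 0 0 0 0;0.5 0 0 0 0;0.5 0 0 0 0"
}}

```text
t: 33.95
tool_pos: [0.5409, 0.4234, 0.113]
orientation: [2.221, 2.22, 0.007]
force: [0.3, -0.4, -0.1]
opening: 0.046
gripper_force: 0.0
```

Run:
```python
from h import *
s=robot.read_state();print(s['tool_pos'],s['opening'],s['force'],totool([.5387,.4227,.037]))
```

```text
[0.5409 0.4234 0.113 ] 0.04604458954532164 [ 0.2968 -0.4252 -0.0836] [-0.9136 -2.5443 75.9837]
```

Emit:
{"method": "arm_command", "body": {
  "increments": "0.5 0 -1 25 0;0.5 0 -1 50 0;0.5 0 -1 73 0;0.5 0 -1 73 0;0.5 0 -1 73 0"
}}

```text
t: 34.45
tool_pos: [0.5388, 0.4228, 0.0379]
orientation: [2.221, 2.221, 0.001]
force: [-0.1, 0.4, 0.4]
opening: 0.0464
gripper_force: 0.0
```

Emit:
{"method": "arm_command", "body": {
  "increments": "0.9 0 0 0 0;0.9 0 0 0 0;0.9 0 0 0 0;0.9 0 0 0 0;0.9 0 0 0 0"
}}

```text
t: 34.95
tool_pos: [0.539, 0.423, 0.038]
orientation: [2.221, 2.221, 0.003]
force: [-1.0, 0.0, 6.0]
opening: 0.024
gripper_force: 15.0
```

Emit:
{"method": "arm_command", "body": {
  "increments": "0.9 0 0 -20 0;0.9 0 0 -60 0;0.9 0 0 -90 0;0.9 0 0 -90 0;0.9 0 0 -90 0"
}}

```text
t: 35.45
tool_pos: [0.5388, 0.4229, 0.1277]
orientation: [2.221, 2.221, 0.003]
force: [-0.5, 0.1, -1.4]
opening: 0.0239
gripper_force: 15.0
```

Run:
```python
from h import *
s=robot.read_state();print(s['tool_pos'],s['opening'],s['force'],totool([.5863,.0032,.127]))
```

```text
[0.5388 0.4229 0.1277] 0.02389229593912548 [-0.4913  0.072  -1.394 ] [-419.7067   47.4752    0.3164]
```

Placement TCP z = 0.050.

Emit:
{"method": "arm_command", "body": {
  "increments": "0.9 -45 5 0 0;0.9 -90 10 0 0;0.9 -135 15 0 0;0.9 -180 20 0 0;0.9 -225 25 0 0"
}}

```text
t: 35.95
tool_pos: [0.5618, 0.1955, 0.1243]
orientation: [-2.22, -2.221, 0.005]
force: [0.6, 0.2, 0.3]
opening: 0.024
gripper_force: 15.0
```

Emit:
{"method": "arm_command", "body": {
  "increments": "0.9 -45 5 0 0;0.9 -90 10 0 0;0.9 -135 16 0 0;0.9 -175 20 0 0;0.9 -195 22 0 0"
}}

```text
t: 36.45
tool_pos: [0.5839, -0.0007, 0.1244]
orientation: [-2.223, -2.217, 0.004]
force: [0.2, 0.0, -1.0]
opening: 0.024
gripper_force: 15.0
```

Emit:
{"method": "arm_command", "body": {
  "increments": "0.9 0 0 0 0;0.9 0 0 20 0;0.9 0 0 45 0;0.9 0 0 45 0;0.9 0 0 45 0"
}}

```text
t: 36.95
tool_pos: [0.584, 0.0035, 0.0804]
orientation: [-2.219, -2.22, 0.003]
force: [0.3, 0.5, -0.4]
opening: 0.0239
gripper_force: 15.0
```

Run:
```python
from h import *
s=robot.read_state();print(s['tool_pos'],s['opening'],s['force'],totool([.5863,.0032,.050]))
```

```text
[0.584  0.0035 0.0804] 0.02388174380968548 [ 0.3054  0.5189 -0.4425] [-0.3197  2.4288 30.3811]
```

Emit:
{"method": "arm_command", "body": {
  "increments": "0.9 0 0 12 0;0.9 0 0 24 0;0.9 0 0 30 0;0.9 0 0 30 0"
}}

```text
t: 37.35
tool_pos: [0.5846, 0.0027, 0.0504]
orientation: [-2.22, -2.221, 0.002]
force: [-0.3, -0.4, -0.8]
opening: 0.0241
gripper_force: 15.0
```

Emit:
{"method": "arm_command", "body": {
  "increments": "0.9 0 0 1 0;0.9 0 0 2 0;0.9 0 0 2 0"
}}

```text
t: 37.65
tool_pos: [0.5854, 0.0025, 0.0498]
orientation: [2.221, 2.221, 0.0]
force: [-0.2, 0.1, -0.4]
opening: 0.0233
gripper_force: 15.0
```

Emit:
{"method": "arm_command", "body": {
  "increments": "0.6 0 0 0 0;0.6 0 0 0 0;0.6 0 0 0 0"
}}

```text
t: 37.95
tool_pos: [0.5854, 0.0025, 0.0498]
orientation: [2.221, 2.221, 0.0]
force: [-0.2, 0.5, 0.3]
opening: 0.0369
gripper_force: 0.0
```

Emit:
{"method": "arm_command", "body": {
  "increments": "0.6 0 0 -15 0;0.6 0 0 -50 0;0.6 0 0 -95 0;0.6 0 0 -140 0;0 0 0 -190 0"
}}

```text
t: 38.45
tool_pos: [0.5846, 0.0026, 0.2421]
orientation: [-2.221, -2.221, 0.0]
force: [-0.2, 0.3, 0.2]
opening: 0.0413
gripper_force: 0.0
```

Emit:
{"method": "arm_command", "body": {
  "increments": "0 -30 0 0 0;0 -60 0 0 0;0 -60 0 0 0;0 -60 0 0 0"
}}

```text
t: 38.85
tool_pos: [0.5853, -0.0579, 0.2406]
orientation: [2.223, 2.219, 0.001]
force: [1.1, 0.8, 0.3]
opening: 0.0724
gripper_force: 0.0
```

Run:
```python
from h import *
s=robot.read_state();print(s['tool_pos'],s['opening'],s['force'])
w,mw=snap('wrist','w20'); h=cv2.cvtColor(w,cv2.COLOR_BGR2HSV)
cream=cv2.inRange(h,(10,35,20),(25,130,255)); cream[290:]=0
print('setter',circ(cpts(mw,cream,.012)))
A=cv2.resize(w[60:280,180:370],(380,440))
for n in ('scene','side'):
    im,m=snap(n,n+'20'); print(n)
    for c,st,b,hh,k in blobs(im,40,1000):
        p=onz(m,*c,.01)
        if 0.2<p[0]<.9 and abs(p[1])<.6: print(c,hh,p[:2])
u,v=proj(m,[.586,-.0536,.03]).round().astype(int)
B=cv2.resize(im[v-55:v+55,u-50:u+50],(400,440))
cv2.imwrite('pics/z20.png',np.hstack([A,B]))
```

```text
[ 0.5853 -0.0579  0.2406] 0.07236817702625364 [1.059  0.8108 0.2714]
setter (array([ 0.5854, -0.0538,  0.0805]), np.float64(0.00029932056903716217))
scene
[171.6 169.6] [ 10. 191. 114.] [ 0.5077 -0.3919]
[201.4 247.3] [ 12. 141. 124.] [ 0.6986 -0.0792]
[406.9 289.3] [ 70. 138. 101.] [0.5434 0.3572]
[406.4 313.8] [ 69. 138. 103.] [0.6031 0.3835]
side
[205.3 162.7] [ 70. 197.  93.] [0.6053 0.3915]
[195.7 173.3] [ 68.  211.5  87.5] [0.546  0.3663]
[353.5 214.6] [ 13. 194. 152.] [ 0.7056 -0.1137]
[429.3 252.4] [ 21.  37. 106.] [ 0.709  -0.3377]
[403.5 310.8] [ 11. 255. 172.] [ 0.5088 -0.3859]
[328.4 339. ] [ 17.  148.5 188. ] [ 0.3436 -0.3121]
```

View pics/z20.png

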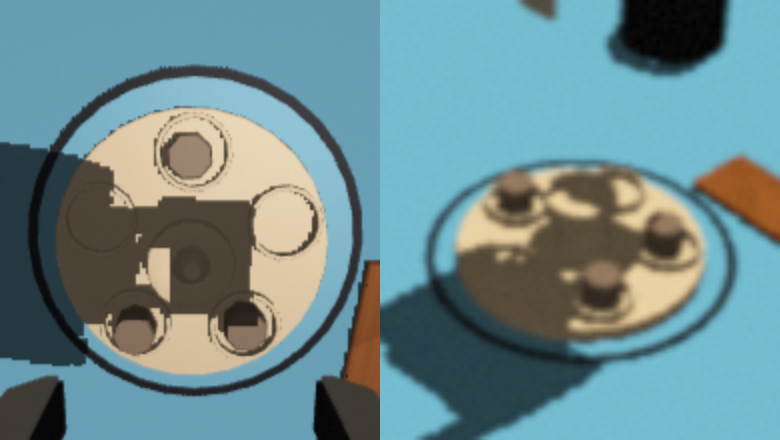

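```bash
python3 -c "
from plant import robot; print(robot.close_job())"
```

```text
the job is handed in; nothing more can be done
None
```

I handed the job in, and the verdict was not shown. The setter lies about 2 mm off the circle's centre, the sleeve and then the collar are on the shaft, and all three brown buttons found are in wells; that the sleeve and collar are right down I judged from the pictures and contact, not by measuring their heights.

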